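# Close the gear case of a fur sewing machine

## Task

Put the loose round cover back on the open gear case of the sewing machine: bring it in tilted, its edge under the black keeper, let it down, and turn it under a light push until its slots find the drive bar inside and it drops home, level on the rim. Only once it is seated, press the red lock knob in its middle fully down and let go. Do not force the cover (keep the push below about 50 N), and leave the thread, scissors and pulley where they lie.

Things in the scene. Friction and masses are not known exactly. Their poses are not given: they have to be found in the camera images.
- machine: Fur sewing machine, fixed: black base 230 x 190 x 20, mustard-green gear case 156 (x) x 146 (y), top at 85 high; black handwheel on its +y side and small pulley on its -y side, within 107 mm and lower than 105; feed cups and their arm out to 148 mm on its +x side (below 90). Origin: table level, on the mouth's vertical axis; z up.
- mouth (a point): Centre of the case's open round mouth, at its rim's top (110 mm above the table). Steel rim: outer radius 56, inner 52. -x points to the keeper, z up. In the mouth a flat steel drive bar, 84 long, 8 wide, centred, its top 4 mm below the rim's top, lies across at an unmeasured angle (any); it is stiff to turn. It must enter the slots under the cover; until it does, the cover rides 4 mm high on it.
- keeper_edge (a point): Middle of the lower inner edge of the rigid black keeper hook on the mouth's -x side: 53 mm from the mouth's centre, 11 mm above the rim's top. Its tongue, 36 mm wide, 5 thick, runs outward 20 mm to an upright post, inner face 66 mm from the centre. The cover's edge must end up under the tongue, which bars the way straight down; tilted about 15 deg, keeper side low, it goes in. Axes as mouth.
- cover: Loose round mustard-green cover, about 310 g, right side up. Dark plug below: radius 50, 8 deep, 2 mm play in the mouth, a cross of slots 14 wide along x and y in its underside for the bar (fits every 90 deg, about 4 deg play). Flange: radius 62, 8 to 13 mm above the origin, lands on the rim. Origin: centre of plug's underside (table level at the start, 8 mm below the rim's top when seated); z up.
- lock (a joint): Red knob in the middle of the cover, radius 20, 26 tall; grip the cover by it. 0 = raised (as at the start): 21 to 47 mm above the cover's origin; 0.008 m = fully down on its stop: 13 to 39 mm. Slides along the cover's axis with stiff friction: moves at about 12 N, stays where it is left; lifting the cover by it does not move it.
- lock_top (a point): Centre of the top of the red lock knob, 47 mm above the cover's origin when raised; same axes as the cover, moves down with the knob.
- thread: Dark red cone of thread standing upright, base radius 30, 106 tall; origin under its base. To be left alone.
- scissors: Scissors with orange handles lying flat, 165 long, 12 high; origin near the pivot, blades along +x. To be left alone.
- pulley: Spare black belt pulley lying flat, radius 55, 18 high, with a wooden hub; origin under its centre. To be left alone.

How it is judged (in metres and radians):
On the way, in this order (a step that is already met when the one before it is completed fails the run):
1. the cover sits level and seated on the rim, with the lock knob still raised (horizontal distance between cover and mouth below 0.005 m and z of cover in the frame of mouth below -0.006 m and angle between cover's own z axis and vertical below 0.035 rad and value of joint lock below 0.004 m), for 0.2 s.
2. the lock knob is pressed fully down (value of joint lock above 0.0065 m), for 0.2 s.
At the end, for the whole second after the job is handed in: The cover lies at rest on the rim, centred within 5 mm of the mouth, its underside 6 to 11 mm below the rim's top (plug over the bar, flange down), level within 0.035 rad, its edge so under the keeper; the lock knob is pressed at least 6.5 of its 8 mm (horizontal distance between cover and mouth below 0.005 m and z of cover in the frame of mouth between -0.011 and -0.006 m and angle between cover's own z axis and vertical below 0.035 rad and value of joint lock above 0.0065 m and linear speed of cover below 0.01 m/s); the robot touches nothing.
It fails at once if the cover is forced: more than 50 N between cover and machine (contact force between cover and machine above 50 N).
It fails at once if the thread cone is disturbed (moved over 20 mm or tipped) (distance of thread from where it was at the start of the episode above 0.02 m or angle between thread's own z axis and vertical above 0.3 rad).
It fails at once if the scissors are moved over 20 mm (distance of scissors from where it was at the start of the episode above 0.02 m).
It fails at once if the pulley is moved over 20 mm (distance of pulley from where it was at the start of the episode above 0.02 m).
It also fails if it takes over 64 s, if anything falls off the work surface, if the arm or the gripper's body presses on something with over 40 N, if the wrist force passes 120 N, or if a joint passes its speed limit or range.

## Robot

A 6-joint arm with a two-finger parallel gripper is mounted at the origin on the work surface. World frame = base frame: x ahead of the robot, y to its left, z up, the work surface at z = 0. Lengths are in m, angles in degrees, forces in N, time in s.
With the tool pointing down it reaches from about 0.35 to 0.875 m from the base axis. Payload 4.2 kg.
Tool frame: the origin (TCP) lies midway between the tips of the shut fingers; the grasp point (between the pads) lies 19 mm behind it; z points along the fingers, y is the line along which they close (so a half turn about z gives the same grasp; the last joint's range is limited). The gripper opens to 87 mm and grips with 3 to 60 N. Pads are 19 mm wide; open, the fingers measure 117 mm over their backs; the gripper's body (75 mm by 190 mm) begins 51 mm behind the grasp point.
Start: joints at [88.9, 22.042, 0.453, 0, -68.411, -14.817], TCP at [0.171, 0.601, 0.189] pointing down, gripper open.
Joint ranges: [-179.83, 179.83], [-69.29, 118.12], [-61.27, 80.66], [-181.25, 117.63], [-171.15, -9.14], [-177.46, 177.46]. Speed limits (degrees/s): [159.86, 159.86, 180, 180, 180, 180].

## Interface

Orientations are given as [roll, pitch, yaw] about the fixed x, y, z axes, in that order (R = Rz(yaw) Ry(pitch) Rx(roll)).
In Python, from workcell import env gives the robot as it stands. The module is installed in compiled form; this text tells all that it offers. Calls block until the motion is done:
- env.goto(position, orientation): joint-space move of the TCP to a pose.
- env.move_straight(position, rotation=None, rate=0.15, force_limit=None): straight line of the TCP; rotation=None keeps the orientation; rate is the mean speed in m/s. With force_limit (N) it stops when the force on the tool has changed by that much, and returns True; else False.
- env.set_joints(angles): joint-space move.
- env.gripper_to(opening, grasp_force=None): opening from 0.0 (shut) to 1.0 (fully open); grasp_force is the grip in N (None keeps the last); returns when the fingers have stopped.
- env.dwell(seconds).
- env.inverse_kinematics(position, orientation): joint angles nearest the present ones, or None.
- env.read_state(): the state.
- env.grab_frame(name): name is "side" or "top"; returns a dict with "image" (480x640x3 uint8, blue, green, red), "fx", "fy", "cx", "cy" (pixels), "position" and "orientation" of the camera in the world. Camera axes: x right, y up, looking along -z (the intrinsics and any distortion apply to the point x, -y, -z); pixel columns grow to the right and rows downward; lengths in m; the calibration is good to about 2 mm. A picture is of the moment at which its call begins. There is no depth.
A pose or a line that the arm cannot do raises env.Unreachable and nothing moves.
- env.close_job(): hands the job in; it is judged then, once.
Trained networks look in a picture, given as the dict that the camera call returned (one of the last four; its "shot" number tells which), for a name from the list of things; names that differ only in an ending like _2 or _b are one class to them, and where a whole thing is asked for, a point or a joint stands for the part that bears it (a point fixed in the world has none). Each returns a list of dicts, best first, with "score" (0 to 1); they miss things now and then, are a little off and sometimes report something else, mostly with a low value. They report only what shows in the picture. A call takes as long as a camera call.
- env.search_frame(picture, thing): "xyz" ([x, y, z] in m, in world coordinates, good to about 4 mm: the middle of the surface that is visible of it).
- env.trace(picture, thing): "mask" (480x640 bool, what is visible of it).
The state is a dict: "clock": time; "joint_positions": joint angles; "qvel": joint speeds; "joint_torque": joint torques, N m; "position": TCP position; "tool_rot": TCP orientation; "force": force on the tool from outside, world axes, zero at the start; "wrist_torque": the same for the moment, N m; "opening": opening from 0.0 (shut) to 1.0 (fully open); "finger_force": force on a finger pad.
Only numpy, scipy, OpenCV 4.12 (cv2) and the standard library are available. Lean on these libraries where they do the work, as an engineer would, in place of code of your own. Each camera call takes 0.05 s, during which the arm holds its last target. There are 200 camera calls.

## Working session

There is one attempt and no reset: what is moved stays moved. The work goes in short steps, each a Python script; the robot and the scene stay as the last script left them, time stands still between calls to the robot, and variables do not carry over. Pictures are saved under pics/ and viewed, at most 11 in all, crops included, and the job is handed in when it is done.

```bash
mkdir -p pics
python3 - <<'E'
from workcell import env
import cv2, numpy as np
s=env.read_state(); print(s['clock'],s['position'],s['tool_rot'],s['force'])
for n in("top","side"):
    p=env.grab_frame(n); cv2.imwrite(f"pics/{n}0.png",p["image"])
    print(n,p['fx'],p['fy'],p['cx'],p['cy'],p['position'],p['orientation'],[k for k in p])
    for t in("machine","mouth","keeper_edge","cover","lock","lock_top","thread","scissors","pulley"):
        try: print(t,[(np.round(d['xyz'],4),round(d['score'],2)) for d in env.search_frame(p,t)[:2]])
        except Exception as e: print(t,e)
E
```

```text
0.0 [0.17121321 0.60040158 0.18797514] [ 1.79876612e+02 -6.07460190e-03 -1.59288310e+01] [-0.03141061  0.74351703 -0.48917765]
top 451.56496368563757 451.56496368563757 322.1484413914268 239.36684842533484 [ 0.46521845 -0.01117196  1.32271056] [  7.24802083   1.07084096 -90.84605244] ['image', 'fx', 'fy', 'cx', 'cy', 'position', 'orientation', 'shot']
machine [(array([0.4907, 0.2133, 0.0837]), 0.78), (array([ 0.5489, -0.1778,  0.0111]), 0.31)]
mouth [(array([0.4919, 0.214 , 0.0819]), 0.56)]
keeper_edge [(array([0.49  , 0.2138, 0.0861]), 0.86), (array([ 0.5474, -0.1821,  0.0473]), 0.44)]
cover [(array([ 0.5531, -0.1808,  0.0097]), 0.74)]
lock [(array([ 0.5493, -0.1809,  0.0464]), 0.58)]
lock_top [(array([ 0.5457, -0.1786,  0.0454]), 0.51)]
thread [(array([ 0.7226, -0.0124,  0.049 ]), 0.52)]
scissors [(array([ 0.5351, -0.4494,  0.0111]), 0.96), (array([0.4886, 0.212 , 0.0862]), 0.31)]
pulley [(array([0.4883, 0.2147, 0.0843]), 0.2)]
side 509.81742609759755 509.81742609759755 312.0358661863809 242.41584825032947 [ 0.09114774 -0.78411506  0.7945314 ] [ 54.10577655  -0.97544524 -33.027867  ] ['image', 'fx', 'fy', 'cx', 'cy', 'position', 'orientation', 'shot']
machine [(array([0.4688, 0.1673, 0.072 ]), 0.74)]
mouth [(array([0.4701, 0.1691, 0.0695]), 0.92)]
keeper_edge [(array([0.4681, 0.1755, 0.0705]), 0.78), (array([ 0.7228, -0.0248,  0.046 ]), 0.44)]
cover [(array([ 0.5428, -0.1952,  0.0127]), 0.92)]
lock [(array([ 0.5465, -0.1873,  0.0477]), 0.82), (array([0.5942, 0.4518, 0.0118]), 0.53)]
lock_top [(array([ 0.551 , -0.1864,  0.0461]), 0.54)]
thread [(array([ 0.7211, -0.0245,  0.0448]), 0.98)]
scissors []
pulley [(array([0.5955, 0.4522, 0.0152]), 0.78)]
```

View pics/top0.png

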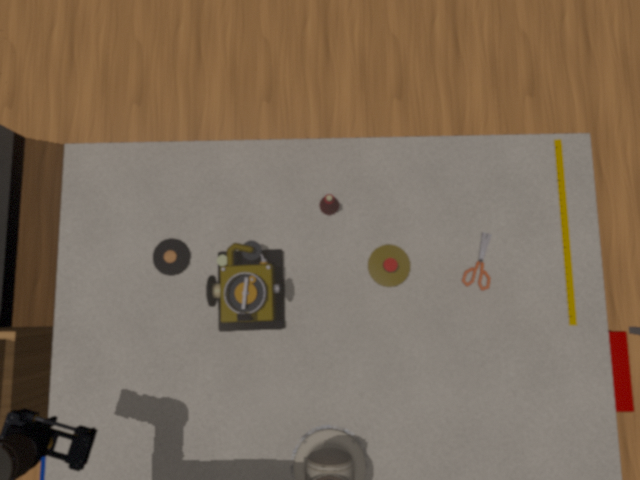

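View pics/side0.png

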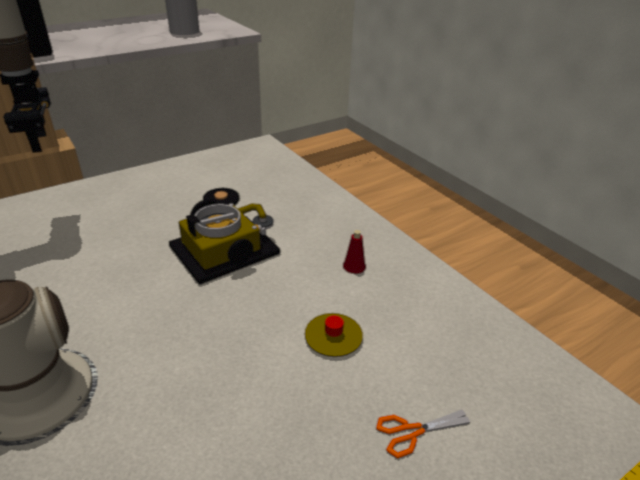

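```bash
cat > h.py <<'E'
from workcell import env
import cv2, numpy as np
from scipy.spatial.transform import Rotation as R
def rot(p): return R.from_euler('xyz',p['orientation'],degrees=True).as_matrix()
def ray(p,uv,z):
    uv=np.atleast_2d(uv).astype(float)
    d=np.c_[(uv[:,0]-p['cx'])/p['fx'],-(uv[:,1]-p['cy'])/p['fy'],-np.ones(len(uv))]@rot(p).T
    o=np.array(p['position']); return o+d*((z-o[2])/d[:,2])[:,None]
def proj(p,X):
    c=(np.atleast_2d(X)-np.array(p['position']))@rot(p)
    return np.c_[p['cx']-p['fx']*c[:,0]/c[:,2], p['cy']+p['fy']*c[:,1]/c[:,2]]
E
python3 - <<'E'
from h import *
tiles=[]
for n,box in(("top",(245,290)),("side",(220,228)),("top",(389,265)),("side",(334,333))):
    p=env.grab_frame(n); im=p['image']
    w,h=(50,37) 
    c=im[box[1]-h:box[1]+h,box[0]-w:box[0]+w]; tiles.append(cv2.resize(c,(400,296),interpolation=cv2.INTER_CUBIC))
    if box[0] in(389,334):
        for t,z in(("cover",.013),("lock_top",.047)):
            ds=env.trace(p,t)
            for d in ds[:2]:
                m=d['mask'].astype(np.uint8); M=cv2.moments(m,True)
                if M['m00']==0: continue
                cs=max(cv2.findContours(m,0,1)[0],key=len); cs=cv2.convexHull(cs)
                W=ray(p,cs[:,0,:],z)[:,:2].astype(np.float32)
                print(n,t,round(d['score'],2),M['m00'],M['m10']/M['m00'],M['m01']/M['m00'],cv2.fitEllipse(W*1000))
        hsv=cv2.cvtColor(im,cv2.COLOR_BGR2HSV)
    else:
        for d in env.trace(p,"machine")[:1]:
            m=d['mask'].astype(np.uint8); cs=max(cv2.findContours(m,0,1)[0],key=len)
            print(n,'machine',m.sum(),cv2.boundingRect(cs),d['score'])
        if n=='top':
            hsv=cv2.cvtColor(im,cv2.COLOR_BGR2HSV)
            m=((hsv[...,2]<50)).astype(np.uint8)
            cs=[ray(p,c[:,0,:],.02)[:,:2]*1000 for c in cv2.findContours(m,0,1)[0] if len(c)>40]
            for c in cs: print('dark rect',cv2.minAreaRect(c.astype(np.float32)))
cv2.imwrite('pics/crops0.png',np.vstack([np.hstack(tiles[:2]),np.hstack(tiles[2:])]))
E
```

```text
top machine 5841 (206, 240, 79, 92) 0.85
dark rect ((93.12281036376953, 784.2933349609375), (213.0817413330078, 267.032958984375), 4.366559982299805)
dark rect ((199.24737548828125, 818.381103515625), (16.4387264251709, 50.5825080871582), 25.708396911621094)
dark rect ((275.1573791503906, 842.9661865234375), (38.51198959350586, 97.85457611083984), 4.8449177742004395)
dark rect ((340.07196044921875, 842.9229125976562), (59.64443588256836, 100.99391174316406), 3.8928866386413574)
dark rect ((383.59234619140625, 865.0636596679688), (63.95758056640625, 11.289912223815918), 89.22615051269531)
dark rect ((488.4778137207031, 332.5888977050781), (77.23209381103516, 19.591516494750977), 3.769977569580078)
dark rect ((580.5230712890625, 229.84857177734375), (70.46388244628906, 34.93866729736328), 89.04811096191406)
dark rect ((491.21246337890625, 162.91197204589844), (77.06957244873047, 217.30197143554688), 89.22383880615234)
dark rect ((680.1859741210938, 936.0593872070312), (586.0006103515625, 55.03620529174805), 0.04707184061408043)
side machine 6126 (169, 199, 112, 86) 0.66
top cover 0.84 1468.0 388.9100817438692 265.7901907356948 ((552.20849609375, -181.14353942871094), (123.365478515625, 125.24220275878906), 93.05136108398438)
top lock_top 0.59 141.0 389.9432624113475 264.12056737588654 ((554.06103515625, -179.7783660888672), (35.750213623046875, 37.66084289550781), 35.94072723388672)
side cover 0.95 2030.0 333.8014778325123 334.592118226601 ((551.952880859375, -183.43917846679688), (122.86846923828125, 125.46207427978516), 158.20921325683594)
side lock_top 0.93 318.0 333.9339622641509 325.7138364779874 ((545.5521240234375, -191.00245666503906), (38.56610870361328, 60.3991584777832), 150.55755615234375)
```

View pics/crops0.png

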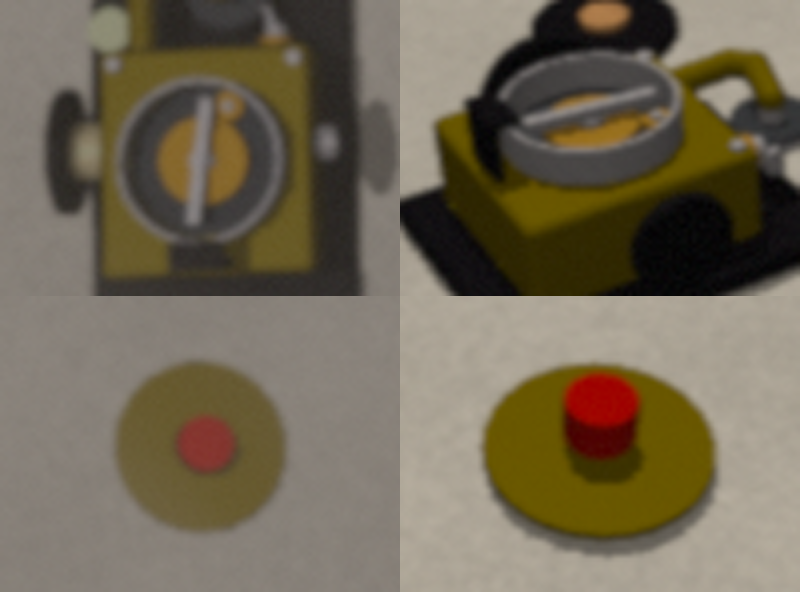

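The top view shows the machine with its mouth at about (245,293), the keeper straight below it towards the robot, and the bar a few degrees off x. The cover is at (389,266). Next I'll fit the rim and case yaw numerically, check the wrist range, then make the first move.

```bash
cat > mouthfit.py <<'E'
from h import *
from scipy.optimize import minimize
def rimfit(ps,z=None,x0=(.491,.213,.11)):
    a=np.linspace(0,2*np.pi,180,endpoint=False)
    ims=[cv2.cvtColor(p['image'],cv2.COLOR_BGR2GRAY).astype(np.float32) for p in ps]
    def cost(v):
        zz=v[2] if z is None else z; c=0
        for p,im in zip(ps,ims):
            for r,w in((.054,1),(.049,-.5),(.059,-.5)):
                if p['position'][1]<-.5 and r==.059: aa=a[(np.cos(a)>-.7)]
                else: aa=a[np.cos(a)>-.7]
                uv=proj(p,np.c_[v[0]+r*np.cos(aa),v[1]+r*np.sin(aa),np.full(len(aa),zz)])
                s=cv2.remap(im,uv[None,:,0].astype(np.float32),uv[None,:,1].astype(np.float32),cv2.INTER_CUBIC)
                c-=w*s.mean()
        return c
    best=None
    for dx in np.arange(-.006,.0061,.002):
        for dy in np.arange(-.006,.0061,.002):
            v=np.array([x0[0]+dx,x0[1]+dy,x0[2]]); c=cost(v)
            if best is None or c<best[0]: best=(c,v)
    r=minimize(cost,best[1],method='Nelder-Mead',options=dict(initial_simplex=best[1]+np.array([[0,0,0],[.002,0,0],[0,.002,0],[0,0,.003]])))
    return r.x,r.fun
E
python3 - <<'E'
from mouthfit import *
t=env.grab_frame("top"); s=env.grab_frame("side")
for ps,z in(([t],.11),([s],.11),([t,s],None),([t,s],.11)): print(rimfit(ps,z))
hsv=cv2.cvtColor(t['image'],cv2.COLOR_BGR2HSV)
m=np.zeros((480,640),np.uint8); m[255:330,200:295]=1
g=((hsv[...,0]>18)&(hsv[...,0]<38)&(hsv[...,1]>110)&(m>0)).astype(np.uint8)
g[:264]=0
pts=np.argwhere(g)[:,::-1]
print('case',cv2.minAreaRect((ray(t,pts,.085)[:,:2]*1000).astype(np.float32)))
for pos in([.552,-.182,.15],[.49,.213,.2]):
    for y in(-180,-90,-45,0,45,90,180):
        q=env.inverse_kinematics(pos,[180,0,y]); print(pos,y,None if q is None else np.round(q,0))
s=env.read_state(); p=s['position']
env.goto([p[0],p[1],.3],[180,0,0])
env.goto([.552,-.182,.12],[180,0,90]); print(env.read_state()['clock'],env.read_state()['joint_positions'])
E
```

```text
(array([0.4795861 , 0.22026823, 0.11306643]), np.float64(-22.618099212646484))
(array([0.47847018, 0.21950195, 0.1156739 ]), np.float64(-23.08074188232422))
(array([0.47926482, 0.22061402, 0.10914789]), np.float64(-45.50636672973633))
(array([0.47899871, 0.21993885, 0.11535297]), np.float64(-44.823875427246094))
case ((481.146728515625, 217.66929626464844), (157.31787109375, 146.96458435058594), 0.866441547870636)
[0.552, -0.182, 0.15] -180 [ -2.  20.  -9.  -0. -61. -88.]
[0.552, -0.182, 0.15] -90 [ -2.  20.  -9.   0. -61.   2.]
[0.552, -0.182, 0.15] -45 [ -2.  20.  -9.   0. -61.  47.]
[0.552, -0.182, 0.15] 0 [ -2.  20.  -9.   0. -61.  92.]
[0.552, -0.182, 0.15] 45 [ -2.  20.  -9.   0. -61. 137.]
[0.552, -0.182, 0.15] 90 None
[0.552, -0.182, 0.15] 180 [ -2.  20.  -9.  -0. -61. -88.]
[0.49, 0.213, 0.2] -180 [  41.   13.  -11.   -0.  -66. -131.]
[0.49, 0.213, 0.2] -90 [ 41.  13. -11.   0. -66. -41.]
[0.49, 0.213, 0.2] -45 [ 41.  13. -11.   0. -66.   4.]
[0.49, 0.213, 0.2] 0 [ 41.  13. -11.   0. -66.  49.]
[0.49, 0.213, 0.2] 45 [ 41.  13. -11.   0. -66.  94.]
[0.49, 0.213, 0.2] 90 [ 41.  13. -11.   0. -66. 139.]
[0.49, 0.213, 0.2] 180 [  41.   13.  -11.   -0.  -66. -131.]Traceback (most recent call last):
  File "<stdin>", line 15, in <module>
workcell.Unreachable: the arm cannot take that pose within its joint ranges
```

Run:
```python
from h import *
def st():
    s=env.read_state(); print(round(s['clock'],2),np.round(s['position'],4),np.round(s['tool_rot'],2),np.round(s['force'],2),round(s['opening'],3),np.round(s['finger_force'],1))
x,y=.552,-.182
env.goto([x,y,.12],[180,0,0]); st()
env.move_straight([x,y,.018],rate=.15); st()
env.gripper_to(0,grasp_force=8); st()
env.gripper_to(.65)
env.move_straight([x,y,.06],rate=.2)
env.goto([x,y,.06],[180,0,-90])
env.move_straight([x,y,.018],rate=.15)
env.gripper_to(0,grasp_force=35); st()
env.move_straight([x,y,.2],rate=.2); st()
t=env.grab_frame("top");s=env.grab_frame("side")
cv2.imwrite('pics/held.png',np.hstack([t['image'][200:360,300:500],s['image'][200:360,250:450]]))
```

```text
5.23 [ 0.5524 -0.1814  0.1202] [ 1.8e+02 -3.0e-02  6.0e-02] [-0.23  0.15  0.03] 1.003 0.0
6.07 [ 0.5529 -0.1821  0.0188] [ 1.7998e+02 -1.0000e-01  3.0000e-02] [1.15 0.77 0.32] 1.002 0.0
7.59 [ 0.552 -0.182  0.018] [-180.    0.   -0.] [-0.65 -0.29  0.4 ] 0.012 0.0
12.07 [ 0.552 -0.182  0.018] [180.   0. -90.] [ 0.04  0.09 -0.57] 0.004 0.0
13.12 [ 0.5511 -0.1818  0.1986] [ 1.7985e+02  4.0000e-02 -9.0010e+01] [ 0.2  -0.95  1.03] 0.006 0.0
```

View pics/held.png

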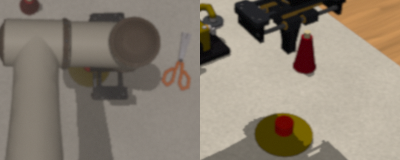

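Run:
```python
from h import *
t=env.grab_frame("top");s=env.grab_frame("side")
p=env.read_state()['position']
for f in(t,s):
    print(proj(f,[p,[.552,-.182,.013],[.552,-.182,.047]]).round(1))
    for th in("cover","lock_top"): print(th,[(np.round(d['xyz'],4),round(d['score'],2)) for d in env.search_frame(f,th)[:2]])
a=cv2.resize(t['image'][170:330,310:470],(400,400),interpolation=cv2.INTER_CUBIC)
b=cv2.resize(s['image'][190:370,250:430],(400,400),interpolation=cv2.INTER_CUBIC)
cv2.imwrite('pics/held2.png',np.hstack([a,b]))
```

```text
[[398.7 260.8]
 [389.2 265.7]
 [390.7 264.9]]
cover [(array([ 0.5225, -0.1638,  0.0103]), 0.82)]
lock_top []
[[337.2 263.8]
 [333.4 333.1]
 [334.1 321.5]]
cover [(array([ 0.724 , -0.0252,  0.0449]), 0.33)]
lock_top [(array([ 0.5489, -0.1868,  0.0467]), 0.57)]
```

View pics/held2.png

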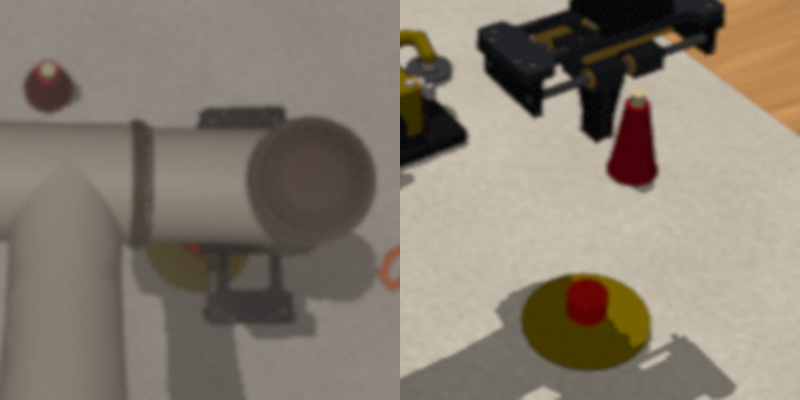

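The fingers closed on nothing. The side view shows the tips about 11 px higher than the projected TCP, at about (340,253) instead of (337,264), and the cover has not moved. I'll probe the bare table to check the tool's height.

Run:
```python
from h import *
x,y=.552,-.30
env.goto([x,y,.07],[180,0,-90]); env.dwell(.2)
f0=env.read_state()['force']
r=env.move_straight([x,y,-.004],rate=.04,force_limit=4)
s=env.read_state(); print(r,s['clock'],s['position'],s['force']-np.array(f0),s['opening'])
p=env.grab_frame("side")
q=s['position'];print(proj(p,[q,[x,y,0],[x,y,.03]]).round(1))
b=cv2.resize(p['image'][300:450,290:490],(800,600),interpolation=cv2.INTER_CUBIC)
cv2.imwrite('pics/probe.png',b)
```

```text
False 16.4583 [ 0.55215998 -0.30005374 -0.00376467] [-0.16347864 -1.04735628 -0.27322844] 0.004374749572179221
[[367.6 376.3]
 [367.6 375.1]
 [368.9 364.8]]
```

View pics/probe.png

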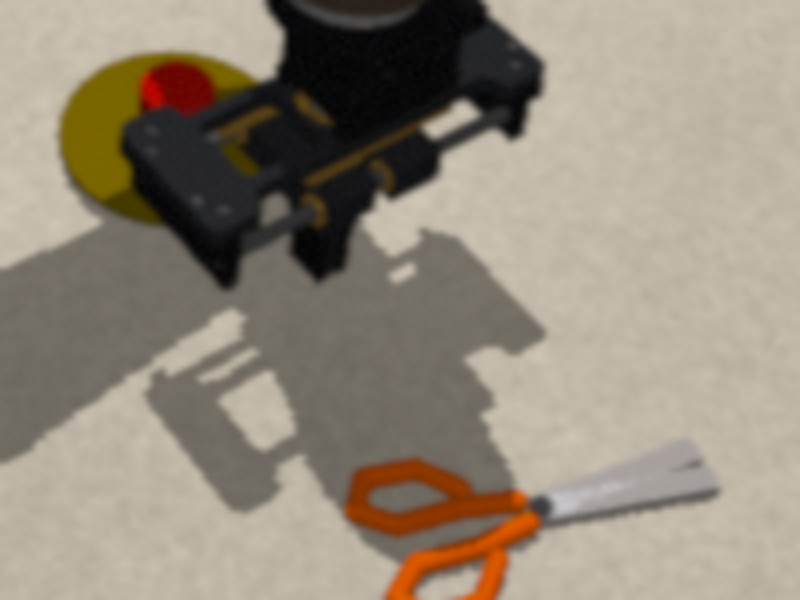

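The tips float about 20 mm or more above the table although the reported z is -4 mm. I'll keep probing down to real contact.

Run:
```python
from h import *
x,y=.552,-.30
f0=env.read_state()['force']
try:
    r=env.move_straight([x,y,-.045],rate=.03,force_limit=4)
except env.Unreachable as e: print(e); r=None
s=env.read_state(); print(r,s['clock'],s['position'],np.array(s['force'])-f0,s['joint_positions'])
for n in("side","top"):
  p=env.grab_frame(n); q=s['position'];print(proj(p,[q,[x,y,0]]).round(1))
  if n=='side':b=cv2.resize(p['image'][340:415,330:430],(800,600),interpolation=cv2.INTER_CUBIC)
cv2.imwrite('pics/probe2.png',b)
```

```text
True 17.4417 [ 0.55186685 -0.29996943 -0.0329921 ] [-0.35857192  1.53071876  4.02949114] [-1.37762997e+01  3.53295232e+01 -1.28937555e+01  3.11279265e-02
 -4.18317006e+01  1.37875890e+01]
[[366.2 385.9]
 [367.6 375.1]]
[[426.7 266.2]
 [429.1 265.4]]
```

View pics/probe2.png

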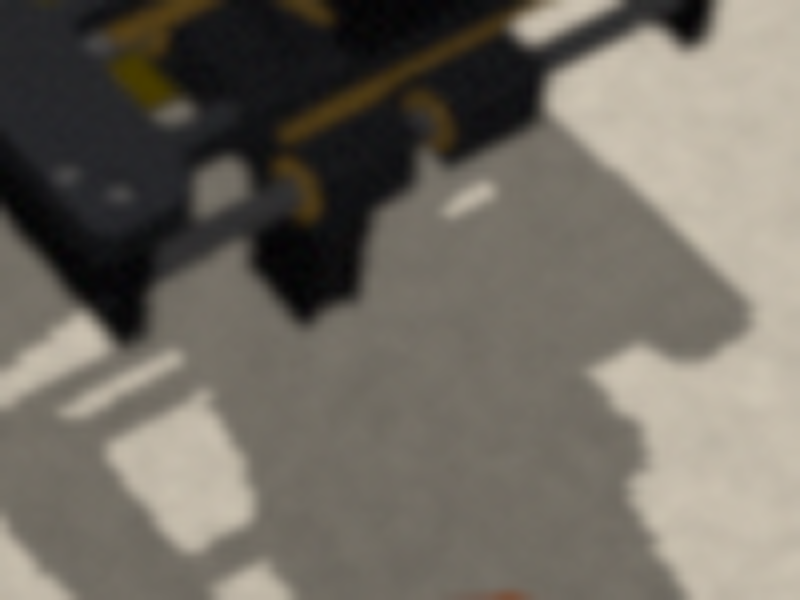

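```bash
cat >> h.py <<'E'
DZ=.033
def st(tag=''):
    s=env.read_state(); print(tag,round(s['clock'],2),np.round(s['position'],4),np.round(s['tool_rot'],2),np.round(s['force'],2),round(s['opening'],3),np.round(s['finger_force'],1))
    return s
E
python3 - <<'E'
from h import *
x,y=.552,-.182
env.move_straight([x,-.30,.04],rate=.2)
env.gripper_to(1.0)
env.goto([x,y,.04],[180,0,0])
r=env.move_straight([x,y,.020-DZ],rate=.12,force_limit=6); st(r)
env.gripper_to(0,grasp_force=8); s=st('grip1')
if s['opening']>.3:
    env.gripper_to(.65)
    env.goto([x,y,.020-DZ],[180,0,-90])
    env.gripper_to(0,grasp_force=35); st('grip2')
    env.move_straight([x,y,.16],rate=.2); st('lift')
E
```

```text
False 21.41 [ 0.5524 -0.1823 -0.0128] [ 1.7998e+02 -2.0000e-02 -0.0000e+00] [-0.5  -0.17  0.36] 0.995 0.0
grip1 22.25 [ 0.552  -0.1818 -0.013 ] [-1.7999e+02  0.0000e+00  1.0000e-02] [0.36 1.98 0.73] 0.456 8.0
grip2 24.75 [ 0.5525 -0.182  -0.0129] [-1.7995e+02 -1.0000e-02 -8.9990e+01] [ 1.16 -0.44 -1.  ] 0.453 35.0
lift 25.77 [ 0.5505 -0.1816  0.1581] [ 1.7978e+02  6.0000e-02 -9.0030e+01] [-0.07 -0.28 -4.26] 0.452 35.0
```

```bash
cat >> h.py <<'E'
MY=.9
def tool(th,yaw):  # tilt th deg, keeper side low
    r=R.from_euler('z',MY,degrees=True)*R.from_euler('y',-th,degrees=True)*R.from_euler('z',yaw-MY,degrees=True)*R.from_euler('x',180,degrees=True)
    return r
def eul(th,yaw): return tool(th,yaw).as_euler('xyz',degrees=True)
def shift(p,org,axR,img=None):
    """image shift that best lines the flange front arc up with the picture"""
    a=np.linspace(0,2*np.pi,240,endpoint=False); pts=[]
    for h in(.008,.013): pts.append(np.c_[.062*np.cos(a),.062*np.sin(a),np.full(240,h)]@axR.T+org)
    uv=cv2.convexHull(proj(p,np.vstack(pts)).astype(np.float32))[:,0]
    c=uv.mean(0); n=(uv-c)/np.linalg.norm(uv-c,axis=1)[:,None]
    k=(n[:,1]>.05); uv,n=uv[k],n[k]
    S=cv2.cvtColor(p['image'],cv2.COLOR_BGR2LAB)[...,2].astype(np.float32); best=(-1e9,)
    for du in np.arange(-10,10.1,.5):
        for dv in np.arange(-10,10.1,.5):
            v=[cv2.remap(S,(uv[None,:,0]+du+k*n[None,:,0]).astype(np.float32),(uv[None,:,1]+dv+k*n[None,:,1]).astype(np.float32),1) for k in(-1.5,1.5)]
            sc=float((v[0]-v[1]).mean())
            if sc>best[0]: best=(sc,du,dv)
    return best
E
python3 - <<'E'
from h import *
P=np.array([.54,.03,.15])
for th in(0,15):
    env.goto(P,eul(th,-90)); env.dwell(.3); s=st(th)
    Rt=R.from_euler('xyz',s['tool_rot'],degrees=True); q=np.array(s['position'])
    p=env.grab_frame("side")
    ax=(Rt*R.from_euler('x',180,degrees=True)).as_matrix()
    h1=q+Rt.apply([0,0,-.013]); h2=q+[0,0,DZ]-ax[:,2]*.020
    print(h1,h2,'H1',shift(p,h1,ax),'H2',shift(p,h2,ax))
cv2.imwrite('pics/tilt.png',p['image'][180:360,200:440])
E
```

```text
0 26.93 [0.5401 0.029  0.1499] [179.99  -0.   -90.1 ] [-0.04 -0.8  -3.04] 0.453 35.0
[0.54009191 0.02903045 0.1629292 ] [0.54008746 0.02902824 0.1629292 ] H1 (13.997919082641602, np.float64(-1.5), np.float64(-1.0)) H2 (14.000670433044434, np.float64(-1.5), np.float64(-1.0))
15 27.73 [0.5409 0.0301 0.15  ] [-165.      0.24  -90.  ] [ 0.81  0.26 -3.41] 0.453 35.0
[0.53748929 0.03006842 0.16257635] [0.54603093 0.03019995 0.16370124] H1 (16.23682403564453, np.float64(-1.5), np.float64(-0.5)) H2 (16.324689865112305, np.float64(-5.5), np.float64(1.5))
```

H1 fits: the height error lies along the tool axis, so the cover origin is 13 mm behind the reported TCP. Next I'll measure the camera biases closer to the mouth.

Run:
```python
from h import *
import pickle
P=np.array([.50,.10,.14])
env.goto(P,eul(15,-90)); env.dwell(.2); s=st()
t=env.grab_frame("top"); p=env.grab_frame("side")
Rt=R.from_euler('xyz',s['tool_rot'],degrees=True); q=np.array(s['position'])
ax=(Rt*R.from_euler('x',180,degrees=True)).as_matrix(); o=q+Rt.apply([0,0,-.013])
pickle.dump((t,p,o,ax),open('hov.pkl','wb'))
print(o,'side',shift(p,o,ax))
tiles=[]
for f in(t,p):
    im=f['image'].copy(); a=np.linspace(0,2*np.pi,90)
    c=proj(f,o+ax@[0,0,.013])[0].astype(int)
    im=cv2.resize(im[c[1]-37:c[1]+38,c[0]-50:c[0]+50],(400,300),interpolation=cv2.INTER_CUBIC)
    for h in(.008,.013):
        uv=(proj(f,np.c_[.062*np.cos(a),.062*np.sin(a),np.full(90,h)]@ax.T+o)-c+[50.5,37.5])*4
        for u in uv: cv2.circle(im,tuple(int(k) for k in u),0,(255,0,255) if h>.01 else (255,255,0),-1)
    tiles.append(im)
cv2.imwrite('pics/hov.png',np.hstack(tiles))
```

```text
28.39 [0.5007 0.0996 0.1402] [-164.98    0.25  -90.04] [-0.96  0.24 -2.91] 0.447 35.0
[0.4972902  0.09957931 0.15276789] side (15.313870429992676, np.float64(0.0), np.float64(-1.0))
```

View pics/hov.png

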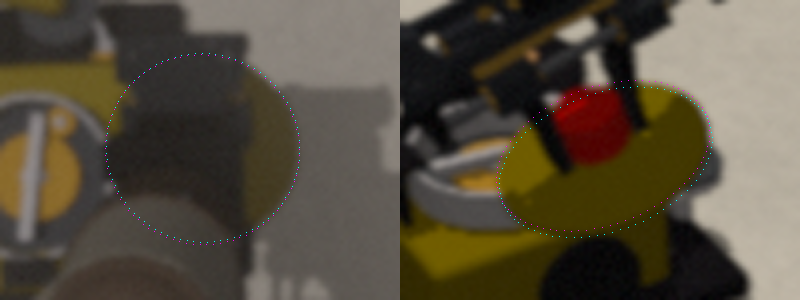

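```bash
cat >> h.py <<'E'
M=np.array([.4793,.2198,.110])
def tcp(X,Z,th,yaw=-90,Y=0):
    rt=tool(th,yaw)
    o=M+R.from_euler('z',MY,degrees=True).apply([X/1e3,Y/1e3,Z/1e3])
    return o+rt.apply([0,0,.013]), rt.as_euler('xyz',degrees=True)
def where():  # cover pose in mouth frame, mm
    s=env.read_state(); rt=R.from_euler('xyz',s['tool_rot'],degrees=True)
    o=np.array(s['position'])+rt.apply([0,0,-.013])
    v=R.from_euler('z',-MY,degrees=True).apply(o-M)*1e3
    z=-rt.as_matrix()[:,2]
    print(round(s['clock'],2),'XYZ',v.round(2),'tilt',round(np.degrees(np.arccos(z[2])),2),'F',np.round(s['force'],1),'T',np.round(s['wrist_torque'],2),round(s['opening'],3)); return v,s
E
python3 - <<'E'
from h import *
print(R.from_euler('xyz',eul(15,-90),degrees=True).as_matrix()[:,2])
env.goto(*tcp(45,46,15)); where()
p,o=tcp(40,20.2,15); r=env.move_straight(p,o,rate=.1,force_limit=6); print(r); where()
if not r:
    p,o=tcp(1.5,9.9,15); r=env.move_straight(p,o,rate=.05,force_limit=5); print(r); where()
E
```

```text
[ 0.25878712  0.00406535 -0.96592583]
29.05 XYZ [44.94  0.5  45.33] tilt 14.93 F [-0.1  0.3 -3.4] T [0.03 0.83 0.05] 0.449
False
29.47 XYZ [40.06 -0.84 20.3 ] tilt 15.0 F [ 1.2  0.1 -3.9] T [0.16 0.73 0.05] 0.449
False
30.42 XYZ [ 1.79  0.34 10.12] tilt 15.03 F [ 0.1 -0.5 -3. ] T [ 0.08  0.78 -0.01] 0.451
```

Run:
```python
from h import *
for w in((.8,3.2,7.5),(.5,-.7,3),(.3,-2.6,0.5),(.3,-6,0)):
    p,o=tcp(*w); r=env.move_straight(p,o,rate=.02,force_limit=4); print(r,w); v,s=where()
    if r: break
f=env.grab_frame("side"); im=cv2.resize(f['image'][185:275,160:280],(800,600),interpolation=cv2.INTER_CUBIC); cv2.imwrite('pics/seat.png',im)
```

```text
False (0.8, 3.2, 7.5)
30.94 XYZ [ 0.94 -0.3   2.95] tilt 7.51 F [-0.2  0.3 -3.8] T [-0.02  0.39 -0.02] 0.452
False (0.5, -0.7, 3)
31.3 XYZ [ 0.44 -0.32 -0.86] tilt 3.05 F [ 0.3 -0.7 -3.5] T [ 0.07  0.15 -0.01] 0.451
False (0.3, -2.6, 0.5)
31.55 XYZ [ 0.41 -0.15 -2.62] tilt 0.59 F [-0.2  0.4 -3.6] T [ 0.04 -0.03  0.07] 0.453
True (0.3, -6, 0)
31.76 XYZ [-0.   -0.26 -4.49] tilt 0.18 F [-0.7 -0.1  4.4] T [ 0.1   0.26 -0.03] 0.448
```

View pics/seat.png

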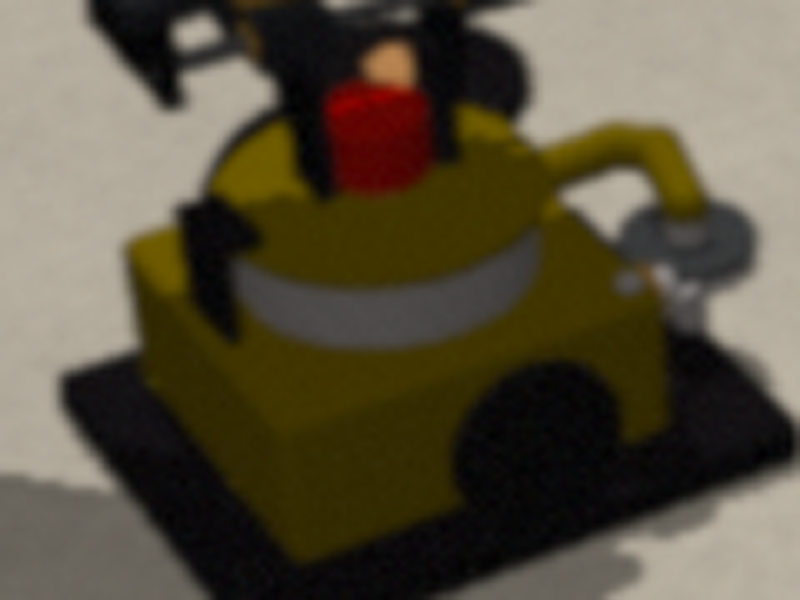

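The cover rides level on the bar with its edge under the black keeper (at about (215,240) in the crop), and it is centred. Now I'll turn it under a light push.

```bash
cat > turn.py <<'E'
from h import *
import sys
yaw,end,step,Z=float(sys.argv[1]),float(sys.argv[2]),float(sys.argv[3]),float(sys.argv[4])
X,Y=.1,-.1
t0=env.read_state()['clock']
while (end-yaw)*step>0:
    yaw+=step
    p,o=tcp(X,Z,0,yaw,Y); env.goto(p,o)
    f=np.mean([env.read_state()['force'][2] for _ in range(3)]); s=env.read_state()
    z=(s['position'][2]+.013-M[2])*1e3
    print(round(s['clock'],2),yaw,'Z',round(Z,2),round(z,2),'Fz',round(f,1),'Tz',round(s['wrist_torque'][2],2))
    if Z<-5.3 : print('drop'); break
    if s['clock']-t0>9 or f>8: print('stop'); break
    Z+= -.3 if f<0 else -.12 if f<2 else .12 if f>4.5 else 0
where()
E
python3 turn.py -90 0 4 -4.5
```

```text
32.06 -86.0 Z -4.5 -4.44 Fz 0.3 Tz 0.04
32.31 -82.0 Z -4.62 -4.45 Fz 1.1 Tz 0.01
32.56 -78.0 Z -4.74 -4.51 Fz 3.4 Tz 0.13
32.81 -74.0 Z -4.74 -4.51 Fz 1.9 Tz 0.06
33.06 -70.0 Z -4.86 -4.87 Fz 1.1 Tz 0.06
33.31 -66.0 Z -4.98 -6.15 Fz -3.2 Tz -0.0
33.56 -62.0 Z -5.28 -5.89 Fz -3.6 Tz 0.01
33.81 -58.0 Z -5.58 -5.8 Fz -3.0 Tz 0.0
drop
33.81 XYZ [-0.1 -0.2 -5.8] tilt 0.03 F [-0.6 -0.4 -3. ] T [0.09 0.02 0.  ] 0.451
```

Run:
```python
from h import *
p,o=tcp(.1,-5.6,0,-62,-.1); env.goto(p,o); where()
p,o=tcp(.1,-10,0,-62,-.1); r=env.move_straight(p,o,rate=.01,force_limit=5); print(r); where()
```

```text
34.06 XYZ [ 0.04 -0.17 -5.63] tilt 0.01 F [-0.3 -0.1 -3.5] T [ 0.    0.01 -0.02] 0.452
True
34.42 XYZ [ 0.19 -0.02 -8.49] tilt 0.01 F [-0.7 -0.   5.8] T [0.11 0.11 0.  ] 0.452
```

Run:
```python
from h import *
env.gripper_to(.6); st('open')
p,o=tcp(.1,-8.5,0,-62,-.1); 
env.move_straight([p[0],p[1],.17],rate=.12); 
env.gripper_to(0,grasp_force=20)
env.dwell(.2); st('above')
f=env.grab_frame("side")
ax=R.from_euler('z',MY,degrees=True).as_matrix()
print('side shift vs seated',shift(f,M+[0,0,-.008],ax),'riding',shift(f,M+[0,0,-.004],ax))
cv2.imwrite('pics/seat2.png',cv2.resize(f['image'][185:275,160:280],(800,600),interpolation=cv2.INTER_CUBIC))
```

```text
open 35.0 [0.478  0.2188 0.0867] [ 1.7977e+02 -1.0000e-02 -6.2040e+01] [-1.26 -0.47  0.6 ] 0.597 0.0
above 37.12 [0.4794 0.2197 0.17  ] [ 1.7979e+02 -1.0000e-02 -6.2040e+01] [-0.05  0.49  0.56] 0.005 0.0
side shift vs seated (16.919668197631836, np.float64(0.0), np.float64(-1.0)) riding (16.986318588256836, np.float64(-0.5), np.float64(0.5))
```

View pics/seat2.png

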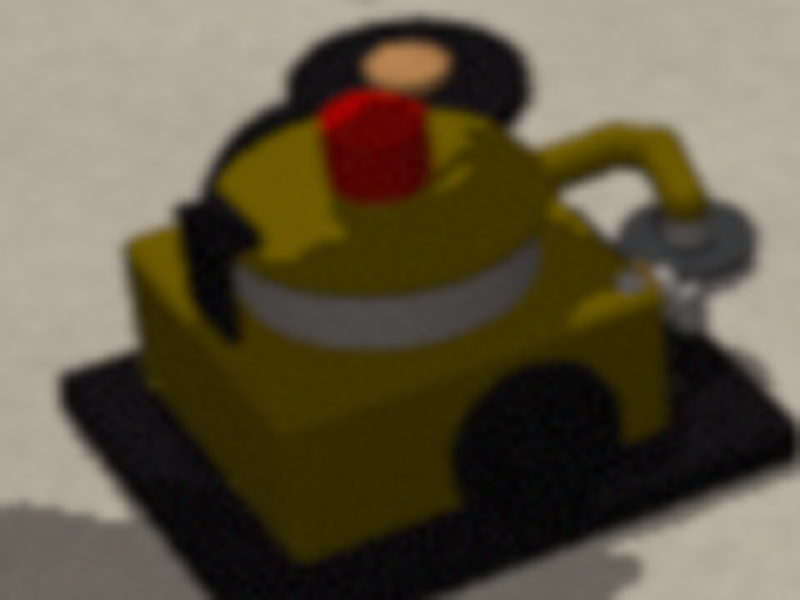

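The cover is seated. The flange is lower on the rim than before, from row 290 to 297, it looks level, the edge is under the keeper and the knob is still raised. Now I'll press the knob.

Run:
```python
from h import *
x,y=M[:2]
env.move_straight([x,y,.122],rate=.1)
r=env.move_straight([x,y,.112],rate=.02,force_limit=5); st(('touch',r))
r=env.move_straight([x,y,.098],rate=.012,force_limit=18); st(('press',r))
```

```text
('touch', True) 38.23 [0.4797 0.22   0.1148] [ 1.7986e+02 -1.0000e-02 -6.2020e+01] [ 1.34 -0.4   2.23] 0.006 1.1
('press', True) 39.06 [0.4799 0.2199 0.1079] [ 1.7989e+02 -6.0000e-02 -6.1960e+01] [-1.27 -0.4   3.93] 0.002 1.8
```

Run:
```python
from h import *
x,y=M[:2]
r=env.move_straight([x,y,.100],rate=.008,force_limit=20); st(('press2',r))
env.dwell(.2); st()
env.move_straight([x,y,.20],rate=.15); env.dwell(.3); st('up')
f=env.grab_frame("side")
ax=R.from_euler('z',MY,degrees=True).as_matrix()
print('shift',shift(f,M+[0,0,-.008],ax))
d=env.trace(f,"lock_top")[0]; m=np.argwhere(d['mask']); print(d['score'],m.min(0),m.max(0))
uv=lambda h:proj(f,M+[0,0,-.008+h])[0].round(1)
print('top row raised/pressed centre',uv(.047),uv(.039))
cv2.imwrite('pics/end.png',cv2.resize(f['image'][185:275,160:280],(800,600),interpolation=cv2.INTER_CUBIC))
```

```text
('press2', True) 39.58 [0.48   0.2199 0.1079] [ 1.7995e+02 -1.3000e-01 -6.1880e+01] [-1.04  0.54  3.75] 0.006 1.7
 39.77 [0.48   0.2199 0.1079] [ 1.7995e+02 -1.3000e-01 -6.1870e+01] [-1.01 -0.39  4.07] 0.01 2.1
up 40.84 [0.479  0.2196 0.1993] [ 1.7987e+02 -1.4000e-01 -6.1880e+01] [ 0.59  0.49 -0.63] 0.01 0.0
shift (17.335405349731445, np.float64(0.0), np.float64(-1.0))
0.56 [201 208] [218 225]
top row raised/pressed centre [215.5 201.9] [215.8 204.7]
```

View pics/end.png

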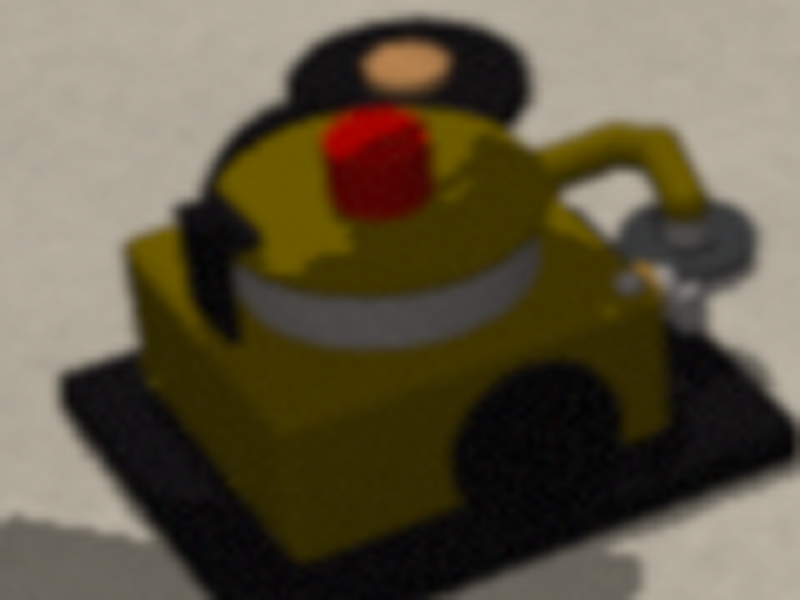

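The knob dropped about 2.5 px, and 8 mm predicts 2.8. Both presses, with limits of 18 N and 20 N, ended at the same height, 0.1079, which is the expected stop. I'm handing the job in.

Run:
```python
from workcell import env
print(env.close_job())
```

```text
the job is handed in; nothing more can be done
None
```

The cover is seated level on the rim under the keeper, the red lock knob is pressed down to its stop, and the job is handed in at about 41 s of the 64 allowed (no verdict was returned).

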